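Set a snap ring over its groove with the ring pliers

ROBOT

A 7-joint arm with a two-finger parallel gripper is mounted at the origin on the work surface. World frame = base frame: x ahead of the robot, y to its left, z up, the work surface at z = 0. Lengths are in m, angles in degrees, forces in N, time in s.
With the tool pointing down it reaches from about 0.425 to 0.875 m from the base axis. Payload 4.7 kg.
Tool frame: the origin (TCP) lies on the mounting face of the last link; the fingertips stand tcp_to_tips ahead of it and the grasp point (between the pads) lies 164 mm ahead of it (tcp_to_tips is the distance from the TCP to the fingertips, in m); z points along the fingers, y is the line along which they close (so a half turn about z gives the same grasp; the last joint's range is limited). The gripper opens to 87 mm and grips with 3 to 60 N. Pads are 19 mm wide; open, the fingers measure 117 mm over their backs; the gripper's body (75 mm by 190 mm) begins 51 mm behind the grasp point.
Start: joints at [77.985, 18.392, -4.016, 83.108, 1.295, 78.541, -3.26], TCP at [0.144, -0.634, 0.405] pointing down, gripper open.
Joint ranges: [-163.93, 163.93], [-17.29, 119.83], [-79.2, 71.16], [3.27, 140.29], [-89.18, 269.18], [5.43, 117.66], [-154.24, 154.24]. Speed limits (degrees/s): [147.25, 147.25, 180, 180, 180, 180, 180].

INTERFACE

Orientations are given as [roll, pitch, yaw] about the fixed x, y, z axes, in that order (R = Rz(yaw) Ry(pitch) Rx(roll)).
In Python, from cell import get_obs, read_camera, sign_off, tcp_to_tips gives the robot as it stands.
- The arm moves only by the tool drive_tool, never from a script. Its argument "rows" is one flat list of numbers, 7 for each row, row after row: the shift along the tool's x, y, z in m, then the turn, a rotation vector about the tool's x, y, z in rad, then the gripper command: -1 is shut, 1 is fully open, values between are in proportion. In form: [tx, ty, tz, rx, ry, rz, fingers, tx, ty, tz, rx, ry, rz, fingers, ...]. A call has 1 to 5 rows; each row shifts and turns the commanded pose from where the row before left it, along the tool's axes as they then stand; what a row does not reach is not made up. A row lasts 1/8 s, in which the tool goes at most 62.5 mm and 10.7 degrees, less where a joint would pass 70% of its speed; a pose out of reach is approached as far as the arm can. A call is refused whole if a number of a shift passes 0.0625 or a number of a turn 0.188, either way. A call with a gripper value outside its range is refused whole. The fingers move at their own pace and stop on an object; "grip_force" is the grip in N (left out, the last holds). Time passes only in rows, so rows that do not move let the fingers close. It gives the time, the measured TCP pose, the force, the opening and the grip force at its end, in the units of the state.
- get_obs(): the state, without advancing time (a new reading comes with each control period).
- read_camera(name): name is "side" or "top" or "wrist"; returns a dict with "color" (400x640x3 uint8, blue, green, red), "fov_y" (degrees; the focal length in pixels is half the picture's height over the tangent of half this angle, whatever the lens; pixels are square), "cx", "cy" (the principal point, pixels), "k1" (the pictures are not rectified: a ray, as slopes to the right and down, at radius r is drawn at 1 + k1 r^2 times it, then the intrinsics apply), "cam_to_world" (4x4, takes a point from camera to world coordinates); the wrist camera has in their place "mount" (4x4, takes a point from camera to tool coordinates, whose origin is the TCP and whose axes are the flange's). Camera axes: x right, y up, looking along -z (the intrinsics and any distortion apply to the point x, -y, -z); pixel columns grow to the right and rows downward; lengths in m; the calibration is good to about 2 mm. A picture is of the moment at which its call begins: read the wrist's pose just before it. There is no depth.
- sign_off(): hands the job in; it is judged then, once.
The state is a dict: "time_s": time; "qpos": joint angles; "joint_velocities": joint speeds; "effort": joint torques, N m; "tool_pos": TCP position; "tool_rot": TCP orientation; "force": force on the tool from outside, world axes, zero at the start; "wrist_torque": the same for the moment, N m; "grip_width": finger opening in m; "grasp_force": force on a finger pad.
Only numpy, scipy, OpenCV 4.12 (cv2) and the standard library are available. Lean on these libraries where they do the work, as an engineer would, in place of code of your own. Each camera call takes 0.05 s, during which the arm holds its last target. There are 200 camera calls.

TASK

Take the snap-ring pliers out of their stand by the two handles and squeeze them fully, so that the ring on their tips is spread. Slide the spread ring down over the upright axle that has no ring yet (the other vise's axle is finished: do not touch it), press the sprung cup washer under it fully down so that the ring is level with the groove, and finish while still holding it there: pliers squeezed, ring spread and pressed down on the washer. Leave the brass bushing, the bearing ring and the jar near the stand where they are.

Things in the scene. Friction and masses are not known exactly. Their poses are not given: they have to be found in the camera images.
- grip (a point): Where to grip the snap-ring pliers (upright in a stand, tips down): on their axis, midway between the two black rubber handles, 98 mm above the ring. z up, y across the handles (squeeze direction), x to the ring's closed back. Each handle is 18 mm wide along x and reaches from 28 mm below to 26 mm above this point. Over the outsides: 44 mm here (48 at the top) free, 34 mm fully squeezed.
- ring (a point): Centre of the dark steel snap ring on the pliers' tips, level, 3 mm thick, on the pliers' axis 98 mm under the grip point (same axes). Free: inside diameter 16 mm, outside 26, too small for the axle; pliers fully squeezed: inside about 23 mm, outside 34. The ring stays on the tips. The jaws reach it at its -x side, leaving 28 mm free height above it for the axle's end.
- lever (a joint): Squeeze of the pliers: angle of one handle (the other follows), 0 = free, ring closed; 0.085 rad = squeezed to the hard stop, ring fully spread. A return spring resists with about 5 N per handle at first, 10 N at the end.
- groove (a point): Centre of the 3.6 mm wide groove, on the axis of the axle that still needs its ring: an upright plain steel stub 19 mm in diameter, clamped in a red machine vise. The groove is 82 mm above the bench and hidden by the raised cup washer; the axle's end is 18 mm above the groove's centre, its last 5 mm tapering to 12 mm diameter. z up.
- cup (a joint): How far the sprung cup washer on that axle is pressed down, m. 0 = up: its top 6.5 mm above the groove's centre. 0.008 = fully down on its hard stop: its top 1.5 mm below the groove's centre, so that a 3 mm ring on it is level with the groove. Its spring pushes up with 4 N at first, 7.2 N fully down.
- vise: The low red vise with the axle that needs its ring: 150 x 70 mm, jaws 52 mm high; origin under the axle on the bench. Its length runs along its x, the screw at -x (reaching 92 mm from the axle).
- cup_top (a point): The aluminium cup washer (40 mm outside diameter, 18 mm high, flat top) on the axle that needs its ring; this point is the centre of its top face.
- pliers: The pliers with the ring, about 0.2 kg; origin at the ring's centre, axes as for the grip point. A steel cross bar (68 mm along y, 20 along x, 14 high), its centre 42 mm above the ring, rests in the stand's notches.
- stand: The pliers' aluminium stand: 90 x 90 mm base, two uprights 80 mm over the outsides, 48 mm apart, 68 mm high, open above, so that the pliers lift straight up out of it. Origin at the centre of its underside.
- done_vise: The other, equal red vise, whose axle already carries its ring, with its cup washer down (20 mm of axle stand clear above that washer, against 11.5 mm on the other); origin under its axle on the bench. Its axle's end is also 100 mm above the bench. Not to be touched.
- bushing: Brass bushing 28 mm in diameter, 22 mm high, beside the stand; bystander, origin under its centre.
- bearing: Steel bearing ring 42 mm in diameter, 12 mm high; bystander, origin under its centre.
- jar: White plastic jar with red cap, 60 mm in diameter, 85 mm high; bystander, origin under its centre.

How it is judged:
By the outcome, as a careful person would: the job done as asked, in the order asked, and still so for the second after the job is handed in, while the arm keeps its last pose, push and grip.
It also fails if it takes over 40 s, if anything falls off the work surface, if the arm or the gripper's body presses on something with over 40 N, if the wrist force passes 120 N, or if a joint passes its speed limit or range.

## Working session

There is one attempt and no reset: what is moved stays moved. The work goes in short steps, Python scripts to look and compute and a tool call to move; the robot and the scene stay as the last step left them, time stands still between calls to the robot, and variables do not carry over. Pictures are saved under pics/ and viewed, at most 10 in all, crops included, and the job is handed in when it is done.

Besides the shell and the picture viewer there is one more tool, called after "Emit:" as name(argument=value, ...) on one line, values as JSON. drive_tool: Moves the arm, as the interface text tells. Its arguments: {"type":"object","properties":{"rows":{"type":"array","items":{"type":"number"}},"grip_force":{"type":"number"}},"required":["rows"]}

```bash
mkdir -p pics
cat > h.py <<'E'
import numpy as np,cv2
from scipy.spatial.transform import Rotation as R
from cell import get_obs,read_camera,sign_off,tcp_to_tips
def tool():
    o=get_obs();T=np.eye(4);T[:3,:3]=R.from_euler('xyz',o['tool_rot'],degrees=True).as_matrix();T[:3,3]=o['tool_pos'];return T
def cam(n):
    T=tool();c=read_camera(n)
    c['T']=T@np.array(c['mount']) if n=='wrist' else np.array(c['cam_to_world'])
    c['f']=200/np.tan(np.radians(c['fov_y'])/2);return c
def ray(c,u,v):
    d=np.array([(u-c['cx'])/c['f'],(v-c['cy'])/c['f']]);s=d.copy()
    for _ in range(20): s=d/(1+c['k1']*(s@s))
    return c['T'][:3,3],c['T'][:3,:3]@np.array([s[0],-s[1],-1])
def onz(c,u,v,z):
    o,d=ray(c,u,v);return o+d*(z-o[2])/d[2]
def proj(c,p):
    q=c['T'][:3,:3].T@(np.array(p)-c['T'][:3,3]);s=np.array([q[0],-q[1]])/-q[2]
    return s*(1+c['k1']*(s@s))*c['f']+[c['cx'],c['cy']]
def tri(a,b):
    (o,d),(p,e)=a,b;d=d/np.linalg.norm(d);e=e/np.linalg.norm(e)
    t=np.linalg.lstsq(np.c_[d,-e],p-o,rcond=None)[0];x,y=o+t[0]*d,p+t[1]*e
    return (x+y)/2,np.linalg.norm(x-y)
E
python3 - <<'E'
from h import *
print(get_obs(),tcp_to_tips)
for n in('side','top','wrist'):
    c=cam(n);print(n,c['f'],c['cx'],c['cy'],c['k1'],c['T'].round(3).tolist());cv2.imwrite(f'pics/{n}0.png',c['color'])
E
```

```text
{'time_s': 0.0, 'qpos': array([77.98486237, 18.43796675, -4.01466528, 83.17449196,  1.29666727,
       78.54204609, -3.25757872]), 'joint_velocities': array([ 0.03090245,  0.00020555,  0.16032528,  0.04801341,  0.03716532,
       -0.04070991, -0.00445351]), 'effort': array([ 2.37352006e-04, -4.91281700e+01, -4.03750604e-01, -3.12528634e+01,
       -6.39661867e-02,  4.37075493e-02,  1.71121778e-04]), 'tool_pos': array([ 0.14416855, -0.63359407,  0.40367707]), 'tool_rot': array([-1.79890829e+02,  7.72896099e-03,  1.28268175e+01]), 'force': array([0.54154869, 0.57636414, 0.06345696]), 'wrist_torque': array([-0.00445894,  0.00819391, -0.04034268]), 'grasp_force': 0.0, 'grip_width': 0.08682291011568373} 0.1822
side 494.0334910794479 314.2858671261212 205.3981660271027 -0.09933665074918192 [[0.865, 0.332, -0.375, 0.238], [-0.501, 0.54, -0.677, -0.65], [-0.022, 0.773, 0.634, 0.703], [0.0, 0.0, 0.0, 1.0]]
top 463.9290748432781 312.7060215988018 193.9417459626571 -0.03263579225484056 [[-0.028, 0.989, -0.145, 0.463], [-0.999, -0.03, -0.013, -0.006], [-0.017, 0.144, 0.989, 1.053], [0.0, 0.0, 0.0, 1.0]]
wrist 299.5567729316368 322.9885693292425 201.81663837650925 -0.02534255017270147 [[0.222, 0.945, 0.239, 0.209], [-0.975, 0.216, 0.054, -0.62], [-0.001, -0.245, 0.97, 0.384], [0.0, 0.0, 0.0, 1.0]]
```

View pics/side0.png

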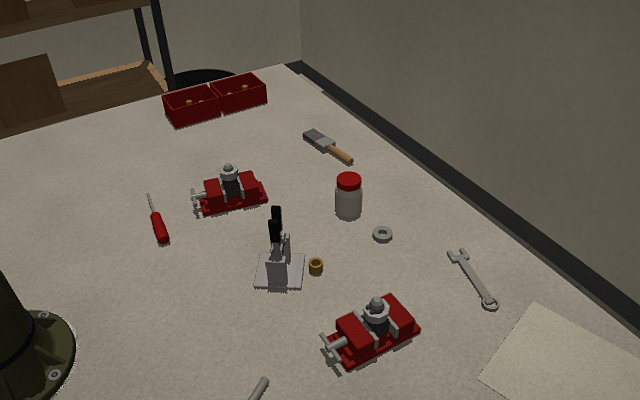

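View pics/top0.png

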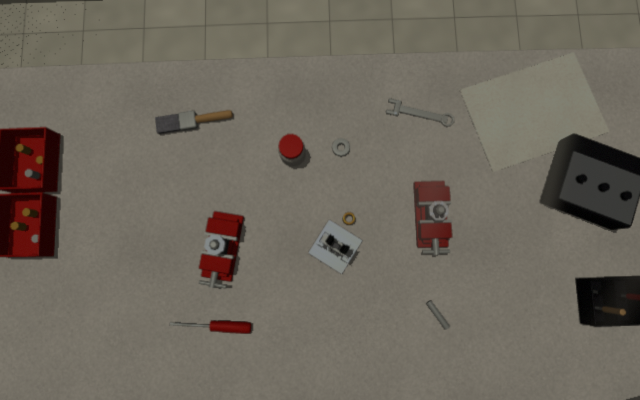

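The side view shows the pliers in their stand at (277,250), one vise far off at (230,190) and one near at (375,325). In the top view the pliers are at (336,244) and the vises at (216,245) and (437,212). Next I'll enlarge these.

Run:
```python
from h import *
s=cv2.imread('pics/side0.png');t=cv2.imread('pics/top0.png')
def cr(i,u,v,w=32,h=32):return cv2.resize(i[v-h:v+h,u-w:u+w],(260,260),interpolation=cv2.INTER_CUBIC)
a=np.vstack([np.hstack([cr(s,230,180),cr(s,376,312),cr(s,278,235)]),np.hstack([cr(t,216,245),cr(t,437,212),cr(t,336,244)])])
cv2.imwrite('pics/z.png',cv2.convertScaleAbs(a,alpha=1.4))
```

```text
(no output)
```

View pics/z.png

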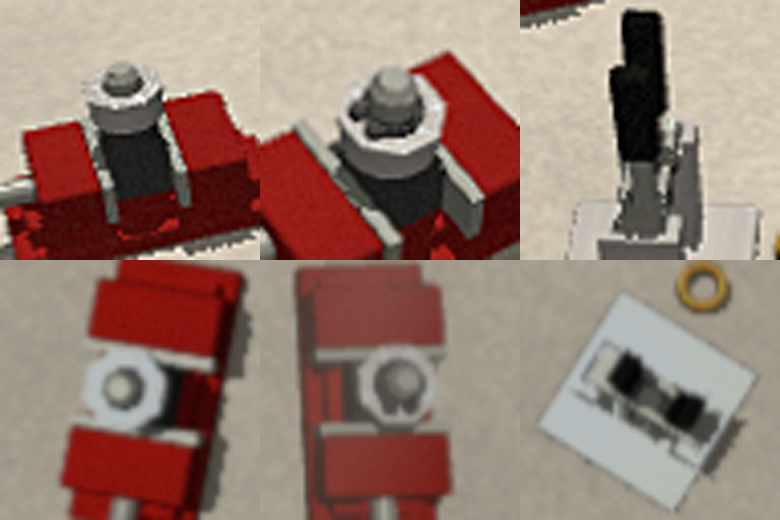

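The target is the +y vise, the far one in the side view: its raised washer has no ring and only a short axle end shows. The other vise's axle carries a ring with lugs. Next I'll triangulate.

Run:
```python
from h import *
s=cam('side');t=cam('top')
print('axle',tri(ray(s,228.3,165.7),ray(t,213.5,244.3)),onz(t,213.5,244.3,.1),onz(s,228.3,165.7,.1))
# dark handles in top
m=(t['color'][215:275,305:370].max(2)<40).astype(np.uint8)
n,l,st,ce=cv2.connectedComponentsWithStats(m);
for i in range(1,n):
  if st[i,4]>15: print('top',st[i],ce[i]+[305,215])
m=(s['color'][195:260,255:300].max(2)<40).astype(np.uint8)
n,l,st,ce=cv2.connectedComponentsWithStats(m)
for i in range(1,n):
  if st[i,4]>15: print('side',st[i]+[255,195,0,0,0],ce[i]+[255,195])
for z in(.13,.14,.15):
  print(z,onz(t,329.8,239.6,z),onz(t,344.6,248.9,z),onz(s,277,207,z),onz(s,272,220,z))
```

```text
axle (array([0.50502947, 0.21345559, 0.09661351]), np.float64(0.0017593283756726441)) [0.50405095 0.21296238 0.1       ] [0.50435451 0.20831612 0.1       ]
top [21 20 10 11 66] [330.62121212 240.33333333]
top [33 30 11  9 69] [343.55072464 248.97101449]
side [268 206  14  40 403] [274.97766749 224.62034739]
0.13 [ 0.50555423 -0.02540989  0.13      ] [ 0.48640071 -0.05401335  0.13      ] [ 0.51668588 -0.00644546  0.13      ] [ 0.49275447 -0.03426483  0.13      ]
0.14 [ 0.50509333 -0.0251995   0.14      ] [ 0.48614737 -0.05349299  0.14      ] [ 0.51182062 -0.01767918  0.14      ] [ 0.48830673 -0.0450132   0.14      ]
0.15 [ 0.50463242 -0.02498912  0.15      ] [ 0.48589404 -0.05297262  0.15      ] [ 0.50695536 -0.02891289  0.15      ] [ 0.48385899 -0.05576157  0.15      ]
```

Emit:
drive_tool(rows=[0.0395,-0.042,0,0,0,0,1,0.0395,-0.042,0,0,0,0,1,0.0395,-0.042,0,0,0,0,1,0.0395,-0.042,0,0,0,0,1,0.0395,-0.042,0,0,0,0,1])

```text
time_s: 0.88
tool_pos: [0.291, -0.3833, 0.4048]
tool_rot: [180.0, -0.0, 12.8]
force: [0.7, -0.3, -0.0]
grip_width: 0.087
grasp_force: 0.0
```

Emit:
drive_tool(rows=[0.0395,-0.042,0,0,0,0,1,0.0395,-0.042,0,0,0,0,1,0.0395,-0.042,0,0,0,0,1,0.0395,-0.042,0,0,0,0,1,0.0395,-0.042,0,0,0,0,1])

```text
time_s: 1.5
tool_pos: [0.4367, -0.1348, 0.405]
tool_rot: [179.9, -0.0, 12.8]
force: [0.9, -0.7, 0.4]
grip_width: 0.0871
grasp_force: 0.0
```

Emit:
drive_tool(rows=[0.0395,-0.042,0,0,0,0,1,0.0395,-0.042,0,0,0,0,1,0,0,0,0,0,-0.18,1,0,0,0,0,0,-0.18,1,0,0,0,0,0,-0.18,1])

```text
time_s: 2.12
tool_pos: [0.4945, -0.0369, 0.4047]
tool_rot: [-180.0, 0.0, 44.1]
force: [0.2, -0.3, -0.5]
grip_width: 0.0871
grasp_force: 0.0
```

Emit:
drive_tool(rows=[0,0,0,0,0,-0.18,1,0,0,0,0,0,-0.18,1,0,0,0,0,0,-0.18,1,0,0,0,0,0,-0.18,1,0,0,0,0,0,-0.18,1])

```text
time_s: 2.75
tool_pos: [0.4945, -0.0371, 0.4047]
tool_rot: [-180.0, 0.0, 95.7]
force: [0.4, 0.1, -0.0]
grip_width: 0.0871
grasp_force: 0.0
```

Emit:
drive_tool(rows=[0,0,0,0,0,-0.18,1,0,0,0,0,0,-0.18,1,0,0,0,0,0,-0.18,1,0,0,0,0,0,-0.18,1,0,0,0,0,0,-0.17,1])

```text
time_s: 3.38
tool_pos: [0.4945, -0.0371, 0.4047]
tool_rot: [-180.0, 0.0, 146.6]
force: [0.3, -0.2, 0.1]
grip_width: 0.087
grasp_force: 0.0
```

Run:
```python
from h import *
o=get_obs();print(o['time_s'],o['tool_pos'],o['tool_rot'],o['qpos'])
c=cam('wrist');cv2.imwrite('pics/w1.png',c['color'])
```

```text
3.375 [ 0.49445699 -0.03712825  0.40473174] [-1.79985017e+02  7.40452007e-03  1.46647735e+02] [ 45.11495506   1.44230452 -44.08976556 103.15208878   1.05217944
  75.81591735  57.42411444]
```

View pics/w1.png

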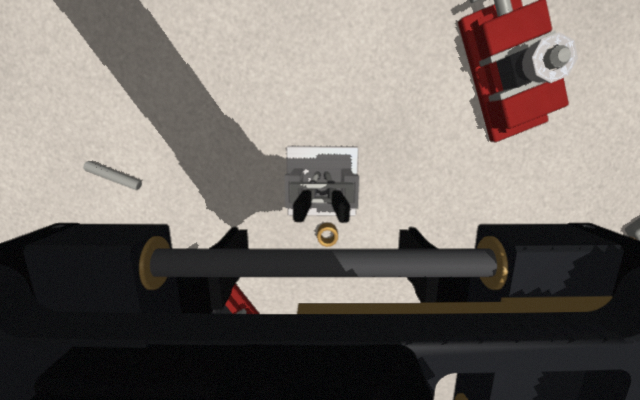

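The wrist view shows the two handles at (303,206) and (341,206), aligned with the image columns, so the tool y is along the squeeze direction. The target axle's end is at (560,55).

Run:
```python
from h import *
c=cam('wrist');m=np.zeros((400,640),np.uint8);m[180:226,285:360]=(c['color'][180:226,285:360].max(2)<30)
n,l,st,ce=cv2.connectedComponentsWithStats(m)
for i in range(1,n):
  if st[i,4]>20: print(st[i],ce[i]); 
T=tool();inv=np.linalg.inv(T)
for a,b,z in((302,208,.125),(342,208,.125),(299,219,.147),(345,219,.147)):
  p=onz(c,a,b,z);print(p.round(4),(inv@np.r_[p,1])[:3].round(4))
for z in (.095,.121,.147):
  for y in(-.024,.024):
    for x in (-.009,.009):print(z,y,x,proj(c,(T@[x,y,T[2,3]-z,1])[:3]).round(1))
a=onz(c,560,55,.1);print('axle',a)
cv2.imwrite('pics/w1z.png',cv2.convertScaleAbs(cv2.resize(c['color'][140:230,270:375],None,fx=6,fy=6,interpolation=cv2.INTER_CUBIC),alpha=1.5))
```

```text
[294 191  17  30 373] [301.75335121 205.23324397]
[332 191  17  31 370] [340.07567568 205.42972973]
[ 0.4881 -0.0567  0.125 ] [-0.0055 -0.0197  0.2797]
[ 0.5077 -0.0265  0.125 ] [-0.0051  0.0163  0.2797]
[ 0.4904 -0.0594  0.147 ] [-0.0089 -0.0207  0.2577]
[ 0.5112 -0.0274  0.147 ] [-0.0085  0.0175  0.2577]
0.095 -0.024 -0.009 [299.8 203.3]
0.095 -0.024 0.009 [299.6 185.6]
0.095 0.024 -0.009 [347.8 203.8]
0.095 0.024 0.009 [348.3 186.1]
0.121 -0.024 -0.009 [297.6 210.4]
0.121 -0.024 0.009 [297.4 191.2]
0.121 0.024 -0.009 [350. 211.]
0.121 0.024 0.009 [350.7 191.8]
0.147 -0.024 -0.009 [295.1 219. ]
0.147 -0.024 0.009 [294.8 198. ]
0.147 0.024 -0.009 [352.8 219.7]
0.147 0.024 0.009 [353.5 198.6]
axle [0.50088599 0.20919109 0.1       ]
```

View pics/w1z.png

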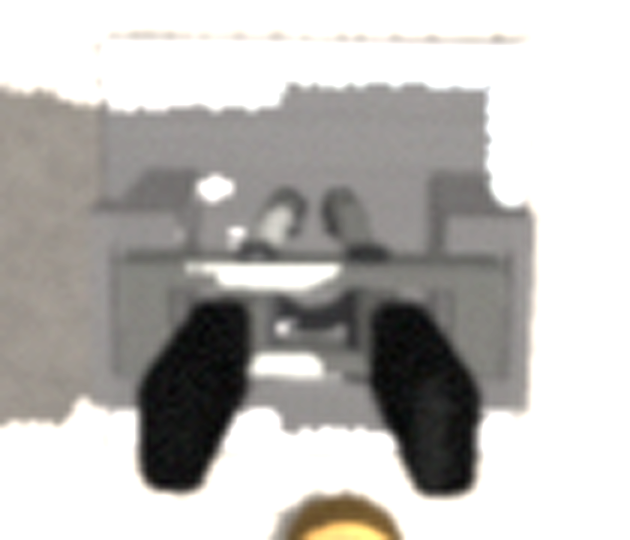

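Emit:
drive_tool(rows=[-0.002,-0.002,0.03,0,0,0,1,0,0,0.03,0,0,0,1,0,0,0,0,0,0,1])

```text
time_s: 3.85
tool_pos: [0.4941, -0.04, 0.3429]
tool_rot: [-179.9, -0.2, 146.2]
force: [-0.3, 0.8, 1.6]
grip_width: 0.0871
grasp_force: 0.0
```

Run:
```python
from h import *
o=get_obs();print(o['time_s'],o['tool_pos'],o['tool_rot'])
c=cam('wrist');m=np.zeros((400,640),np.uint8);m[150:300,270:380]=(c['color'][150:300,270:380].max(2)<30)
n,l,st,ce=cv2.connectedComponentsWithStats(m)
for i in range(1,n):
  if st[i,4]>20: print(st[i],ce[i]); 
T=tool()
for z in (.093,.119,.145,.15):
  for y in(-.024,.024):
    for x in (-.009,.009):print(z,y,x,proj(c,(T@[x,y,T[2,3]-z,1])[:3]).round(1))
cv2.imwrite('pics/w2.png',cv2.convertScaleAbs(c['color'],alpha=1.4))
```

```text
3.85 [ 0.49410354 -0.04000606  0.34287789] [-179.90963136   -0.24620991  146.18087237]
[289 207  23  43 689] [299.69085631 228.0203193 ]
[338 207  24  43 661] [349.05900151 227.10741301]
0.093 -0.024 -0.009 [295.3 223.8]
0.093 -0.024 0.009 [294.8 202.2]
0.093 0.024 -0.009 [354.8 223.8]
0.093 0.024 0.009 [355.4 202.2]
0.119 -0.024 -0.009 [292.1 235.1]
0.119 -0.024 0.009 [291.4 211.2]
0.119 0.024 -0.009 [358.4 235.1]
0.119 0.024 0.009 [359.2 211.2]
0.145 -0.024 -0.009 [288.  249.4]
0.145 -0.024 0.009 [287.1 222.6]
0.145 0.024 -0.009 [363.  249.5]
0.145 0.024 0.009 [364.  222.7]
0.15 -0.024 -0.009 [287.1 252.6]
0.15 -0.024 0.009 [286.2 225.2]
0.15 0.024 -0.009 [364.  252.7]
0.15 0.024 0.009 [365.1 225.2]
```

View pics/w2.png

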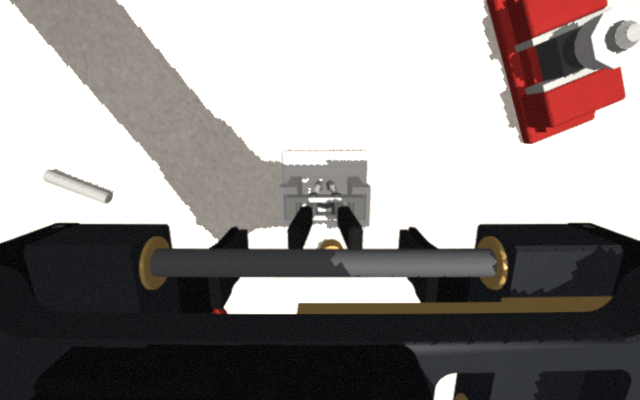

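The handles are at u 289–362, centred on 325.5, which matches the tool axis in y. I'll check the x offset with the cross bar from the earlier picture.

Run:
```python
from h import *
c=cam('wrist')
T=tool();M=np.linalg.inv(T)@c['T']
T1=np.eye(4);T1[:3,:3]=R.from_euler('xyz',[-179.985,.007,146.648],degrees=True).as_matrix();T1[:3,3]=[.49446,-.03713,.40473]
c['T']=T1@M
for z in(.066,.072,.078):
  p=onz(c,322,192.8,z);print(z,p,(np.linalg.inv(T)@np.r_[p,1])[:2], np.linalg.norm(onz(c,288.7,192.8,z)-onz(c,355.3,192.8,z)), np.linalg.norm(onz(c,322,183,z)-onz(c,322,202.5,z)))
t=cam('top');s=cam('side')
cv2.imwrite('pics/x.png',s['color'])
p=onz(t,337.2,244.5,.147);print(p,(np.linalg.inv(T)@np.r_[p,1])[:2])
```

```text
0.066 [ 0.49571872 -0.04104367  0.066     ] [-0.00082956 -0.00089665] 0.0723885160341232 0.02169210157505533
0.072 [ 0.4946237  -0.04029241  0.072     ] [ 0.00049541 -0.00087868] 0.07102242720166954 0.02128273639757099
0.078 [ 0.49352868 -0.03954114  0.078     ] [ 0.00182038 -0.00086071] 0.0696563383692159 0.0208733712200867
[ 0.49487365 -0.03909517  0.147     ] [0.00091677 0.00027818]
```

Emit:
drive_tool(rows=[0,0,0.02,0,0,0,1,0,0,0.02,0,0,0,1,0,0,0.016,0,0,0,1,0,0,0,0,0,0,1])

```text
time_s: 4.55
tool_pos: [0.4949, -0.04, 0.2882]
tool_rot: [-180.0, -0.1, 146.3]
force: [0.3, 0.2, 0.3]
grip_width: 0.0871
grasp_force: 0.0
```

Emit:
drive_tool(rows=[0,0,0,0,0,0,0.1,0,0,0,0,0,0,-0.1,0,0,0,0,0,0,-1,0,0,0,0,0,0,-1,0,0,0,0,0,0,-1], grip_force=35)

```text
time_s: 5.18
tool_pos: [0.4953, -0.0398, 0.2891]
tool_rot: [180.0, 0.0, 146.3]
force: [-0.9, -0.9, 8.8]
grip_width: 0.0449
grasp_force: 5.5
```

Emit:
drive_tool(rows=[0,0,0,0,0,0,-1,0,0,0,0,0,0,-1,0,0,0,0,0,0,-1])

```text
time_s: 5.55
tool_pos: [0.4958, -0.0401, 0.2904]
tool_rot: [-180.0, 0.1, 146.3]
force: [-2.1, -0.8, 8.9]
grip_width: 0.033
grasp_force: 35.0
```

Emit:
drive_tool(rows=[0,0,-0.01,0,0,0,-1,0,0,-0.025,0,0,0,-1,0,0,-0.03,0,0,0,-1,0,0,-0.03,0,0,0,-1,0,0,-0.025,0,0,0,-1])

```text
time_s: 6.18
tool_pos: [0.4949, -0.0398, 0.4098]
tool_rot: [-180.0, 0.0, 146.3]
force: [-0.6, -0.6, -2.7]
grip_width: 0.0332
grasp_force: 35.0
```

Run:
```python
from h import *
o=get_obs();print(o['time_s'],o['tool_pos'],o['tool_rot'],o['force'],o['grip_width'])
a=np.array([.503,.211])-o['tool_pos'][:2]
Rm=tool()[:3,:3];print('tool shift',Rm.T@np.r_[a,0])
```

```text
6.175 [ 0.49487154 -0.03975907  0.40975931] [-1.79991728e+02  1.69908653e-03  1.46337560e+02] [-0.560396   -0.56309828 -2.73105363] 0.03316944934631464
tool shift [ 1.32230023e-01  2.13216797e-01 -3.47032007e-05]
```

Emit:
drive_tool(rows=[0.0264,0.0426,0,0,0,0,-1,0.0264,0.0426,0,0,0,0,-1,0.0264,0.0426,0,0,0,0,-1,0.0264,0.0426,0,0,0,0,-1,0.0264,0.0426,0,0,0,0,-1])

```text
time_s: 6.8
tool_pos: [0.5031, 0.2117, 0.4087]
tool_rot: [-180.0, 0.0, 146.3]
force: [0.5, -0.0, -2.5]
grip_width: 0.0329
grasp_force: 35.0
```

Emit:
drive_tool(rows=[0,0,0,0,0,0,-1,0,0,0,0,0,0,-1])

```text
time_s: 7.05
tool_pos: [0.5033, 0.2101, 0.4083]
tool_rot: [-179.9, -0.0, 146.3]
force: [-0.8, -1.8, -1.8]
grip_width: 0.0326
grasp_force: 35.0
```

Run:
```python
from h import *
o=get_obs();print(o['time_s'],o['tool_pos'],o['tool_rot'],o['force'],o['grip_width'],o['qpos'])
c=cam('wrist');s=cam('side')
for p in([.503,.211,.1],[.503,.211,.145]): print(proj(c,p),proj(s,p))
u,v=proj(c,[.503,.211,.11]).astype(int);w=c['color'][v-50:v+50,u-65:u+65]
u2,v2=proj(s,[.503,.211,.12]).astype(int);q=s['color'][v2-50:v2+50,u2-30:u2+30]
print(u,v,u2,v2)
f=lambda i:cv2.convertScaleAbs(cv2.resize(i,None,fx=4.2,fy=4.2,interpolation=cv2.INTER_CUBIC),alpha=1.6)
cv2.imwrite('pics/d.png',np.hstack([f(w),f(q)]))
np.savez('d.npz',w=c['color'],s=s['color'],cT=c['T'],sT=s['T'])
```

```text
7.05 [0.50328698 0.21009512 0.40828414] [-1.79920072e+02 -1.81779755e-02  1.46346487e+02] [-0.8057162  -1.75399379 -1.75938452] 0.03257236466314785 [ 25.23298744  11.59874338 -56.73401009  96.27587714   9.93103879
  77.56490291  23.21704619]
[324.88356067 194.4781239 ] [227.25017159 165.29020811]
[325.14133199 206.40664281] [224.46295661 147.70614138]
324 196 226 157
```

View pics/d.png

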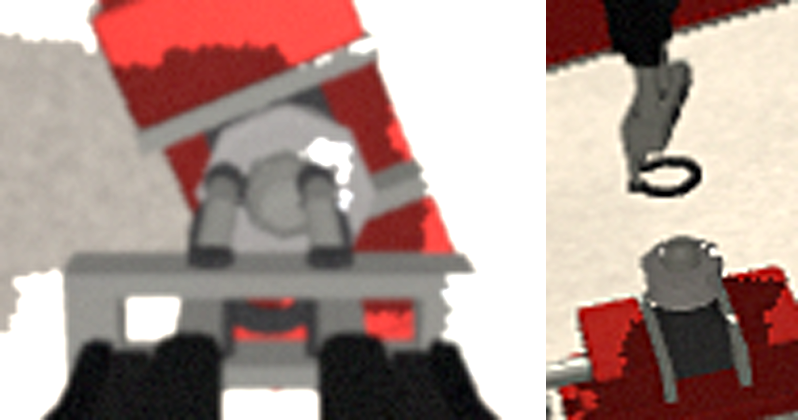

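In the wrist crop the axle end sits between the jaw tips, about 2 px to the right of them. In the side crop the ring's centre is near (224.8,149.1), above the axle end at (227.6,165.5). I'll triangulate both.

Run:
```python
from h import *
c=cam('wrist');s=cam('side');T=tool();Ti=np.linalg.inv(T)
# side ring ellipse
u0,v0=196,107;g=s['color'][v0+32:v0+52,u0+18:u0+42]
m=(g.max(2)<60).astype(np.uint8);ys,xs=np.nonzero(m)
n,l,st,ce=cv2.connectedComponentsWithStats(m);print(st)
k=1+np.argmax(st[1:,4]);cn=max(cv2.findContours((l==k).astype(np.uint8),0,1)[0],key=len)
e=cv2.fitEllipse(cn);print('ell',e[0][0]+u0+18,e[0][1]+v0+32,e[1],e[2])
print('bbox ctr',st[k][0]+(st[k][2]-1)/2+u0+18,st[k][1]+(st[k][3]-1)/2+v0+32)
rs=(224.8,149.1)
def rep(n,p):print(n,p[0].round(4),'gap',p[1].round(4),'tool',(Ti@np.r_[p[0],1])[:3].round(4))
o,d=ray(c,322.1,221.2)
rep('ring',tri(ray(s,*rs),(o+.01425*T[:3,0],d)))
rep('axle',tri(ray(s,227.6,165.5),ray(c,324.5,192.4)))
for n,p in(('axle w',onz(c,324.5,192.4,.1)),('axle s',onz(s,227.6,165.5,.1))):print(n,p,(Ti@np.r_[p,1])[:2])
for z in(.14,.145,.15):
  p=onz(s,*rs,z);q=onz(c,322.1,221.2,z)+.01425*T[:3,0];print(z,'ring s',(Ti@np.r_[p,1])[:2],'w',(Ti@np.r_[q,1])[:2])
```

```text
[[  0   0  24  20 375]
 [  1   0  18  15 104]
 [  3   0   1   1   1]]
ell 222.78206157684326 146.80948877334595 (12.784595489501953, 17.711841583251953) 114.01969909667969
bbox ctr 223.5 146.0
ring [0.502  0.2079 0.1434] gap 0.0007 tool [ 0.001  -0.0017  0.2652]
axle [0.5026 0.2104 0.0996] gap 0.0017 tool [0.0019 0.0007 0.3091]
axle w [0.50167054 0.21057356 0.1       ] [0.00276547 0.0003808 ]
axle s [0.50334552 0.20984415 0.1       ] [0.00096799 0.00070742]
0.14 ring s [0.00232803 0.00378035] w [ 0.00021155 -0.00185038]
0.145 ring s [ 1.98999930e-05 -3.90745501e-03] w [ 0.00183679 -0.00183375]
0.15 ring s [-0.00228823 -0.01159526] w [ 0.00346203 -0.00181712]
```

Emit:
drive_tool(rows=[0.001,0.0024,0.015,0,0,0,-1,0,0,0.015,0,0,0,-1,0,0,0.007,0,0,0,-1,0,0,0,0,0,0,-1,0,0,0,0,0,0,-1])

```text
time_s: 7.88
tool_pos: [0.504, 0.2132, 0.372]
tool_rot: [180.0, 0.0, 146.3]
force: [0.7, -0.6, -2.1]
grip_width: 0.0332
grasp_force: 35.0
```

Run:
```python
from h import *
o=get_obs();print(o['time_s'],o['tool_pos'],o['tool_rot'],o['force'],o['grip_width'])
c=cam('wrist');s=cam('side')
w=c['color'][150:250,259:389];q=s['color'][130:190,200:260]
f=lambda i,k:cv2.convertScaleAbs(cv2.resize(i,None,fx=k,fy=k,interpolation=cv2.INTER_CUBIC),alpha=1.6)
cv2.imwrite('pics/e.png',np.hstack([f(w,3.6)[:360],f(q,5.5)[:330] if 0 else cv2.copyMakeBorder(f(q,5.5),0,30,0,0,0)]))
```

```text
7.875 [0.50398763 0.21318568 0.37196509] [1.79979047e+02 9.86359202e-03 1.46324459e+02] [ 0.68564819 -0.59336291 -2.12822652] 0.03316027963074801
```

View pics/e.png

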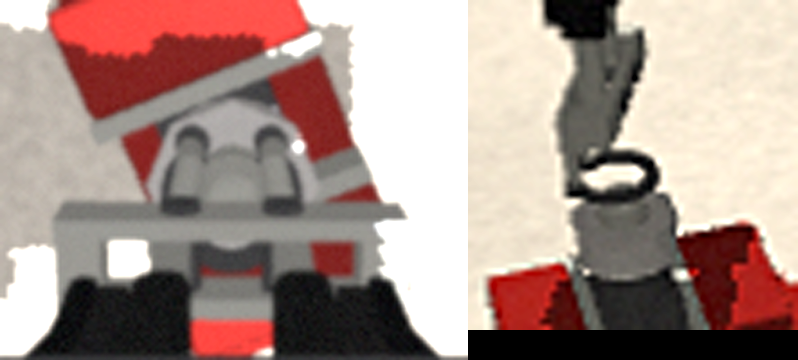

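Alignment agrees within about 0.5 mm: the side view puts the ring at (227.3,162.4) against an expected (227.1,162.7), and the tips straddle the axle evenly in the wrist view. Descending now.

Emit:
drive_tool(rows=[0,0,0.004,0,0,0,-1,0,0,0.004,0,0,0,-1,0,0,0.004,0,0,0,-1,0,0,0,0,0,0,-1])

```text
time_s: 8.48
tool_pos: [0.5037, 0.2129, 0.3592]
tool_rot: [-180.0, -0.0, 146.3]
force: [-1.1, -0.3, -1.2]
grip_width: 0.0324
grasp_force: 35.0
```

Emit:
drive_tool(rows=[0,0,0.003,0,0,0,-1,0,0,0.003,0,0,0,-1,0,0,0,0,0,0,-1])

```text
time_s: 8.85
tool_pos: [0.504, 0.2132, 0.3541]
tool_rot: [180.0, 0.0, 146.3]
force: [-1.1, -0.8, 2.2]
grip_width: 0.0328
grasp_force: 35.0
```

Emit:
drive_tool(rows=[0,0,0.002,0,0,0,-1,0,0,0.002,0,0,0,-1,0,0,0,0,0,0,-1])

```text
time_s: 9.22
tool_pos: [0.504, 0.2131, 0.3499]
tool_rot: [180.0, 0.0, 146.3]
force: [-0.3, -0.3, 3.5]
grip_width: 0.033
grasp_force: 35.0
```

Emit:
drive_tool(rows=[0,0,0.002,0,0,0,-1,0,0,0.002,0,0,0,-1,0,0,0,0,0,0,-1])

```text
time_s: 9.6
tool_pos: [0.5041, 0.2134, 0.3474]
tool_rot: [180.0, 0.1, 146.3]
force: [-2.6, -2.3, 13.6]
grip_width: 0.0332
grasp_force: 35.0
```

Emit:
drive_tool(rows=[0,0,0.001,0,0,0,-1,0,0,0,0,0,0,-1,0,0,0,0,0,0,-1])

```text
time_s: 9.98
tool_pos: [0.5041, 0.2136, 0.3473]
tool_rot: [180.0, 0.1, 146.3]
force: [-4.8, -2.6, 19.0]
grip_width: 0.033
grasp_force: 35.0
```

Run:
```python
from h import *
for _ in range(3):
  o=get_obs();c=cam('wrist');print(o['time_s'],o['tool_pos'],o['force'],o['wrist_torque'],o['grip_width'])
s=cam('side')
w=c['color'][150:250,259:389];q=s['color'][130:195,200:265]
f=lambda i,k:cv2.convertScaleAbs(cv2.resize(i,None,fx=k,fy=k,interpolation=cv2.INTER_CUBIC),alpha=1.6)
a,b=f(w,3.3),f(q,5.7);H=max(len(a),len(b))
cv2.imwrite('pics/g.png',np.hstack([cv2.copyMakeBorder(i,0,H-len(i),0,0,0) for i in(a,b)]))
```

```text
9.975 [0.50408491 0.21356166 0.34731508] [-4.76391215 -2.61375937 18.99261674] [-0.79104131  1.32246591 -0.07793597] 0.03302329261404942
10.025 [0.50406357 0.21358269 0.34730919] [-5.34754444 -3.56813111 19.68406036] [-0.70974943  1.31174395  0.01927184] 0.03271152722484479
10.075 [0.50406832 0.2135611  0.3472775 ] [-4.92921424 -3.04582025 18.49822753] [-0.77743258  1.22802805  0.02265646] 0.032929882990388376
```

View pics/g.png

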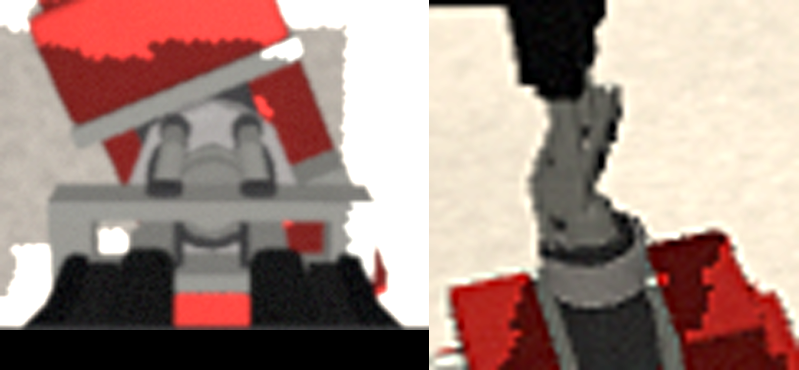

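The washer is at its hard stop: another 1 mm commanded added force with no travel, and the cup's lower edge in the side view has dropped 3.5 px (about 9 mm, for 8 mm expected). I'll ease off a small side load and confirm.

Emit:
drive_tool(rows=[0.0005,-0.001,0,0,0,0,-1,0,0,0,0,0,0,-1,0,0,0,0,0,0,-1,0,0,0,0,0,0,-1])

```text
time_s: 10.68
tool_pos: [0.5035, 0.2132, 0.3473]
tool_rot: [179.9, 0.1, 146.3]
force: [-3.0, -2.1, 17.0]
grip_width: 0.0327
grasp_force: 35.0
```

```bash
python3 -c "
from h import *
o=get_obs();print(o['tool_pos'],o['force'],o['grip_width']);print(sign_off())"
```

```text
[0.50349487 0.21320737 0.34733212] [-2.95395928 -2.07077807 17.03262758] 0.03274035316953809
the job is handed in; nothing more can be done
None
```

I handed the job in at about 10.7 s (limit 40 s), with the pliers squeezed (33 mm at the grip) and the spread ring over the ringless +y axle, pressing the washer onto its hard stop with about 17 N; I don't have the judge's verdict.

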